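# Charge a cooled laser detector with dry ice

## Task

Charge the cooled detector: with the scoop, never touching the dry ice with the gripper, move every nugget from the open chest into the well on top of the detector housing. Then press the well's cover and the chest's lid down until their catches hold them shut, and leave the scoop standing on its rubber mat. Leave the mirror, the driver and the meter where they are.

Things in the scene. Friction and masses are not known exactly. Their poses are not given: they have to be found in the camera images.
- scoop: sheet-aluminium scoop, 130 g: flat floor 80 long x 68 wide, 1.6 thick, open in front, side walls 42 high, back 46. Black hand grip lengthwise above it: 76 long, 16 wide, 28 high, its middle straight over the origin, 76 up; a strap joins the side walls at 45, a post (x +22) carries the grip. Origin: middle of the underside; +x to the open front, +z up. Stands on the mat at the start
- mat: black rubber mat on the table, 150 x 150, 4 thick, fixed. Origin: centre of the underside
- chest: dark grey foam dry-ice chest, fixed, 234 (x) x 188 (y) x 62 high, walls and the middle divider (along x) 12 thick: two bays side by side, centred at y +-44, each 210 x 76 inside, floor 15 above the table. At the -x end each floor ramps up by 25 over the last 17.5 (55 deg), so that a scoop run along it can empty the bay. Origin: centre of the underside; +x towards the lid's hinge
- chest_lid (a joint): angle of the chest's lid (rad): 0 shut, standing open and leaning outwards at the start, stop at 2.0. Its stiff hinge stays where it is left. At about 0.05 a spring ball catch in the chest's front resists; pressing near the free edge with about 6 to 9 N takes the lid past it to 0, where it is held
- chest_lid_hinge (a point): middle of the lid's hinge line, on the +x rim of the chest, 62 mm above the table; turns with the lid: its -x runs from the hinge to the free edge, its z is the lid's outer normal. The free edge lies 234 from it, the lid is 188 wide, its outer face 15 off the hinge line
- housing: cooled detector housing, aluminium box 150 x 150 x 110 high clamped to the table (a black light snout on its +y face); the dry-ice well is its open top: walls 12 thick, 126 x 126 inside, floor 30 above the table. Origin: centre of the underside; +x points to the cover's hinge
- well_cover (a joint): angle of the well's cover (rad): 0 shut, leaning open at the start, stop at 2.2. A light spring opens it again if let go before it catches; a spring ball catch resists from about 0.07; pressing near the free edge with about 8 to 10 N takes it past, to 0, where it is held
- well_cover_hinge (a point): middle of the cover's hinge line, on the +x rim of the housing, 110 mm above the table; turns with the cover: its -x runs from the hinge to the free edge, its z is the cover's outer normal. The free edge lies 150 from it, the cover is 150 wide, its outer face 13 off the hinge line
- mirror: bystander: small mirror on a steel post and black foot, 130 high. Origin: under its foot
- driver: bystander: ball driver 180 long lying on the table. Origin: underside of its middle
- meter: bystander: grey power-meter display 80 x 120 x 40. Origin: centre of the underside
- nugget1: white dry-ice nugget, pillow-shaped: 26 long (x), 24 wide (y), 16 thick (z), all edges round, 12 g, slippery (friction about 0.12). Origin: its centre, 8 above what it lies flat on
- nugget2: white dry-ice nugget, pillow-shaped: 26 long (x), 24 wide (y), 16 thick (z), all edges round, 12 g, slippery (friction about 0.12). Origin: its centre, 8 above what it lies flat on
- nugget3: white dry-ice nugget, pillow-shaped: 26 long (x), 24 wide (y), 16 thick (z), all edges round, 12 g, slippery (friction about 0.12). Origin: its centre, 8 above what it lies flat on
- nugget4: white dry-ice nugget, pillow-shaped: 26 long (x), 24 wide (y), 16 thick (z), all edges round, 12 g, slippery (friction about 0.12). Origin: its centre, 8 above what it lies flat on
- nugget5: white dry-ice nugget, pillow-shaped: 26 long (x), 24 wide (y), 16 thick (z), all edges round, 12 g, slippery (friction about 0.12). Origin: its centre, 8 above what it lies flat on
- nugget6: white dry-ice nugget, pillow-shaped: 26 long (x), 24 wide (y), 16 thick (z), all edges round, 12 g, slippery (friction about 0.12). Origin: its centre, 8 above what it lies flat on
- nugget7: white dry-ice nugget, pillow-shaped: 26 long (x), 24 wide (y), 16 thick (z), all edges round, 12 g, slippery (friction about 0.12). Origin: its centre, 8 above what it lies flat on
- nugget8: white dry-ice nugget, pillow-shaped: 26 long (x), 24 wide (y), 16 thick (z), all edges round, 12 g, slippery (friction about 0.12). Origin: its centre, 8 above what it lies flat on
- nugget9: white dry-ice nugget, pillow-shaped: 26 long (x), 24 wide (y), 16 thick (z), all edges round, 12 g, slippery (friction about 0.12). Origin: its centre, 8 above what it lies flat on
- nugget10: white dry-ice nugget, pillow-shaped: 26 long (x), 24 wide (y), 16 thick (z), all edges round, 12 g, slippery (friction about 0.12). Origin: its centre, 8 above what it lies flat on
- nugget11: white dry-ice nugget, pillow-shaped: 26 long (x), 24 wide (y), 16 thick (z), all edges round, 12 g, slippery (friction about 0.12). Origin: its centre, 8 above what it lies flat on
- nugget12: white dry-ice nugget, pillow-shaped: 26 long (x), 24 wide (y), 16 thick (z), all edges round, 12 g, slippery (friction about 0.12). Origin: its centre, 8 above what it lies flat on

How it is judged:
By the outcome, as a careful person would: the job done as asked, in the order asked, and still so for the second after the job is handed in, with the robot touching nothing.
Of nugget3, nugget4, nugget5, nugget6, nugget7, nugget8, nugget9, nugget10, nugget11, nugget12 only 6 to 10 are there at a start; the rules pass over those that are not, and their reading is None.
At some moment in a run one of scoop may be knocked a few centimetres aside while the robot is not near it.
It also fails if it takes over 200 s, if anything falls off the work surface, if the arm or the gripper's body presses on something with over 40 N, if the wrist force passes 120 N, or if a joint passes its speed limit or range.

## Robot

A 6-joint arm with a two-finger parallel gripper is mounted at the origin on the work surface. World frame = base frame: x ahead of the robot, y to its left, z up, the work surface at z = 0. Lengths are in mm, angles in rad, forces in N, time in s.
With the tool pointing down it reaches from about 350 to 975 mm from the base axis. Payload 4.9 kg.
Tool frame: the origin (TCP) lies on the centre line of the jaws, within the pads' length; the fingertips stand bot.nose_length ahead of it and the grasp point (between the pads) lies 3 mm ahead of it (bot.nose_length is the distance from the TCP to the fingertips, in mm); z points along the fingers, y is the line along which they close (so a half turn about z gives the same grasp; the last joint's range is limited). The gripper opens to 85 mm and grips with 20 to 120 N. Pads are 22 mm wide; open, the fingers measure 114 mm over their backs; the gripper's body (76 mm by 85 mm) begins 54 mm behind the grasp point. The pads swing forward as they close: fully open they stand 13 mm farther back than shut.
Start: joints at [-1.271, 0.053, 1.613, -0, 1.476, -0.119], TCP at [254.158, -570.969, 253.304] pointing down, gripper open.
Joint ranges: [-3.01, 3.01], [-1.01, 2.22], [0.06, 2.58], [-1.02, 4.17], [0.09, 2.62], [-3.14, 3.14]. Speed limits (rad/s): [2.57, 2.57, 3.14, 3.14, 3.14, 3.14].

## Interface

Orientations are given as a unit quaternion [x, y, z, w].
In Python, from station import bot gives the robot as it stands. The module is installed in compiled form; this text tells all that it offers. Calls block until the motion is done:
- bot.reach(position, orientation): joint-space move of the TCP to a pose.
- bot.servo_line(position, frame=None, velocity=150, force_limit=None): straight line of the TCP; frame=None keeps the orientation; velocity is the mean speed in mm/s. With force_limit (N) it stops when the force on the tool has changed by that much, and returns True; else False.
- bot.movej(angles): joint-space move.
- bot.gripper_to(opening, effort=None): finger opening in mm; effort is the grip in N (None keeps the last); returns when the fingers have stopped.
- bot.sleep(seconds).
- bot.ik(position, orientation): joint angles nearest the present ones, or None.
- bot.get_obs(): the state.
- bot.camera(name): name is "side" or "top"; returns a dict with "img" (420x560x3 uint8, red, green, blue), "intrinsics" (3x3 intrinsics, pixels), "D" ([k1, k2, p1, p2, k3] as OpenCV has them; the pictures are not rectified), "R" (3x3) and "t" (3): a world point X has camera coordinates R X + t. Camera axes: x right, y down, z forward; pixel columns grow to the right and rows downward; lengths in mm; the calibration is good to about 2 mm. A picture is of the moment at which its call begins. There is no depth.
A pose or a line that the arm cannot do raises bot.Unreachable and nothing moves.
- bot.hand_in(): hands the job in; it is judged then, once.
The state is a dict: "time_s": time; "q": joint angles; "joint_vel": joint speeds; "joint_torque": joint torques, N m; "ee_pos": TCP position; "ee_rot": TCP orientation; "force": force on the tool from outside, world axes, zero at the start; "wrist_torque": the same for the moment, N m; "gripper_width": finger opening in mm; "gripper_force": force on a finger pad.
Only numpy, scipy, OpenCV 4.12 (cv2) and the standard library are available. Lean on these libraries where they do the work, as an engineer would, in place of code of your own. Each camera call takes 0.05 s, during which the arm holds its last target. There are 200 camera calls.

## Working session

There is one attempt and no reset: what is moved stays moved. The work goes in short steps, each a Python script; the robot and the scene stay as the last script left them, time stands still between calls to the robot, and variables do not carry over. Pictures are saved under pics/ and viewed, at most 15 in all, crops included, and the job is handed in when it is done.

```bash
mkdir -p pics
python3 - <<'E'
from station import bot
import cv2
for n in("top","side"):
    c=bot.camera(n); cv2.imwrite(f"pics/{n}0.png",cv2.resize(c["img"][:,:,::-1],None,fx=1.4,fy=1.4))
    print(n,c["intrinsics"].tolist(),c["D"],c["R"].tolist(),c["t"])
print(bot.nose_length,bot.get_obs())
E
```

```text
top [[385.5052832215055, 0.0, 272.70945419410873], [0.0, 385.5052832215055, 209.25032552901067], [0.0, 0.0, 1.0]] [0.00055694 0.         0.         0.         0.        ] [[0.017702881244007596, -0.9998372761714025, 0.003468309935806985], [-0.97580227939295, -0.018033225295286913, -0.217909876593449], [0.21793696227850684, 0.00047324792622849477, -0.9759627331559424]] [ 64.90371277 597.22351394 746.15646829]
side [[408.58959236564294, 0.0, 281.61878484718204], [0.0, 408.58959236564294, 212.6077436802292], [0.0, 0.0, 1.0]] [-0.02503689  0.          0.          0.          0.        ] [[-0.7108260912911833, -0.7029992024144686, 0.022768165150470622], [-0.4128968036399839, 0.39085051842789253, -0.8226494403988445], [0.5694229513143833, -0.5941615888369667, -0.5680928699316238]] [475.04539375 292.25266508 604.90594379]
22.0 {'time_s': 0.1, 'q': array([-1.27100337e+00,  5.33289370e-02,  1.61415771e+00,  5.05788943e-05,
        1.47602024e+00, -1.18970963e-01]), 'joint_vel': array([-2.01060070e-03, -5.03690135e-04, -2.34454346e-03, -1.10334275e-03,
        7.00824061e-05, -1.53147923e-03]), 'joint_torque': array([ 3.64794369e-04, -3.94906175e+01, -3.71362388e+01, -7.60941748e-05,
        3.94882460e-03, -1.29594920e-05]), 'ee_pos': array([ 254.01700364, -570.47579922,  252.16170207]), 'ee_rot': array([ 9.78159619e-01,  2.07852937e-01, -6.13452258e-05, -9.55480716e-04]), 'force': array([ 0.06701435, -0.26789614,  0.1165746 ]), 'wrist_torque': array([-0.00508102,  0.04948322, -0.01121654]), 'gripper_force': 0.0, 'gripper_width': 85.53045256483021}
```

View pics/top0.png

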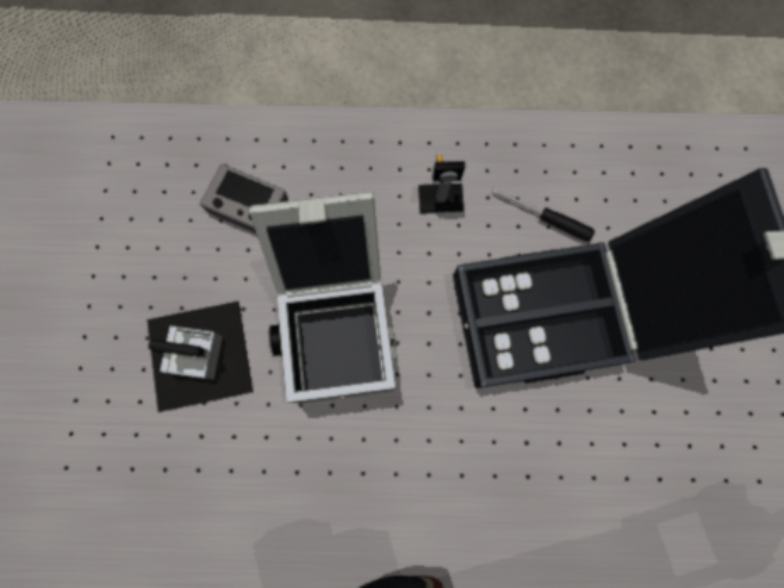

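View pics/side0.png

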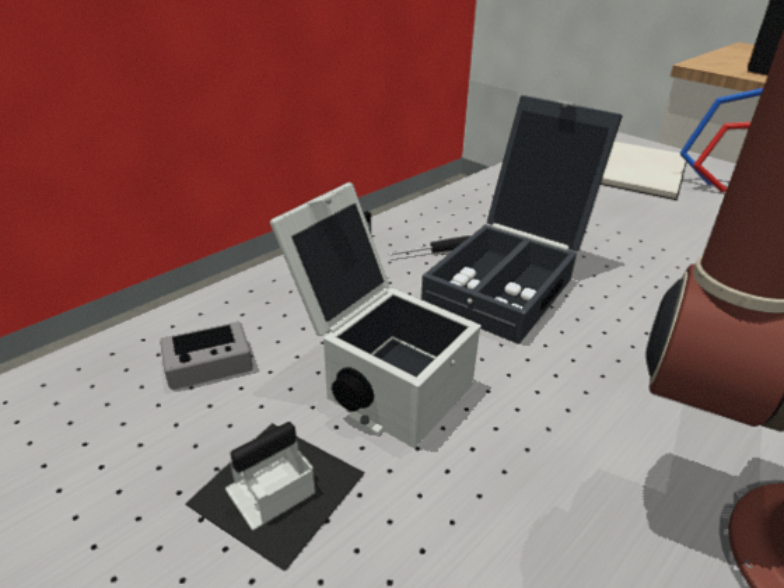

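The top view shows 8 nuggets, 4 per bay. Chest +x points along about world -y, and the scoop's front faces about +y. I'll zoom in to measure.

```bash
cat > h.py <<'E'
from station import bot
import cv2, numpy as np
from scipy.spatial.transform import Rotation as Ro
def cam(n): return bot.camera(n)
def ray(c,uv):
    p=cv2.undistortPoints(np.array(uv,float).reshape(-1,1,2),c["intrinsics"],np.array(c["D"])).reshape(-1,2)
    d=np.c_[p,np.ones(len(p))]@c["R"]; return -c["R"].T@c["t"],d
def onz(c,uv,z):
    o,d=ray(c,uv); return o+d*((z-o[2])/d[:,2])[:,None]
def proj(c,X):
    return cv2.projectPoints(np.array(X,float).reshape(-1,3),cv2.Rodrigues(c["R"])[0],c["t"],c["intrinsics"],np.array(c["D"]))[0].reshape(-1,2)
def crop(c,name,x0,y0,w,h,f):
    cv2.imwrite(f"pics/{name}.png",cv2.resize(c["img"][y0:y0+h,x0:x0+w,::-1],None,fx=f,fy=f,interpolation=cv2.INTER_CUBIC))
E
python3 - <<'E'
from h import *
import pickle
t,s=cam("top"),cam("side"); pickle.dump((t,s),open("c0.pkl","wb"))
crop(t,"tc",315,165,160,120,5); crop(t,"th",100,190,200,110,4)
crop(s,"sh",130,190,220,215,2.7)
E
```

```text
(no output)
```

View pics/tc.png

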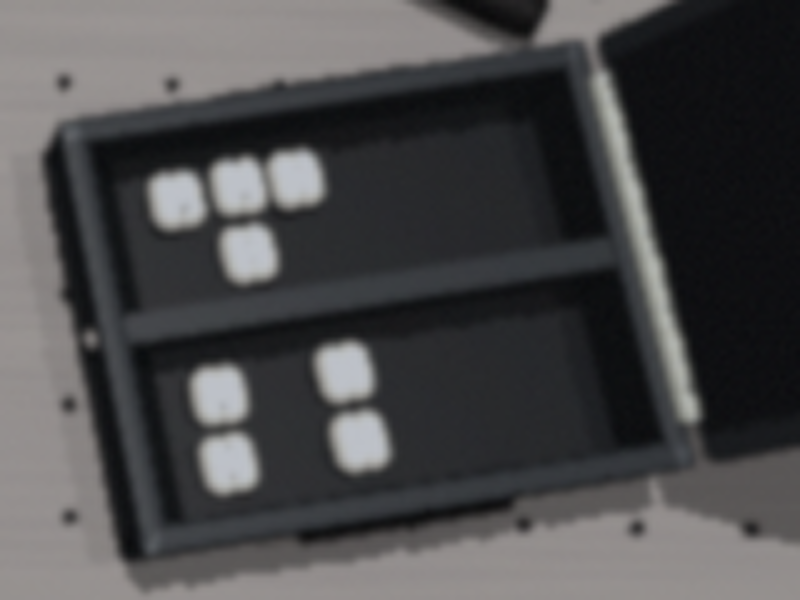

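View pics/th.png

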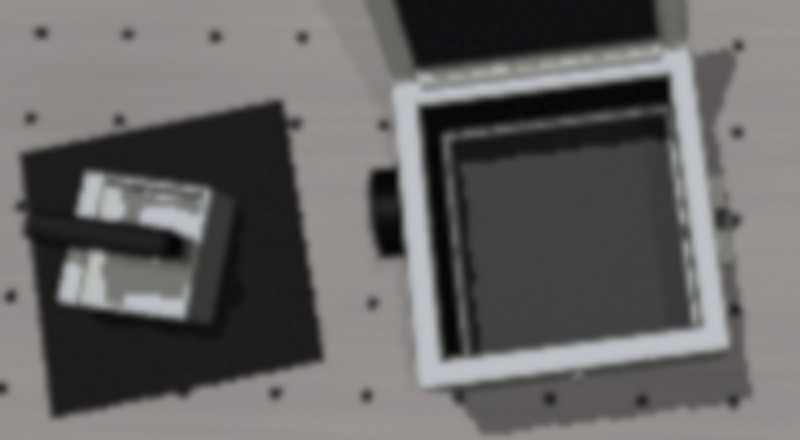

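View pics/sh.png

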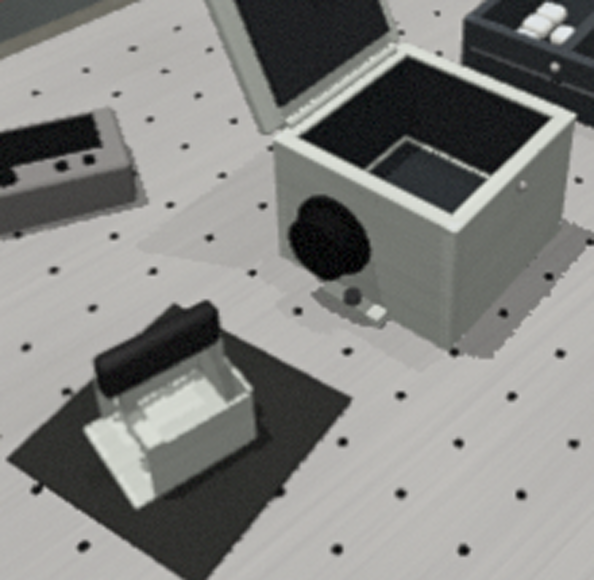

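Crops: chest rim corners (tc) (62,124), (583,42), (690,465), (150,552). Housing rim corners (th) (393,85), (690,48), (728,347), (420,388). Scoop lip corners (th) (88,170), (58,303) and in side crop (85,430), (138,507).

```bash
cat >> h.py <<'E'
def nat(p,x0,y0,f): return (np.array(p,float)+.5)/f-.5+[x0,y0]
def fitrect(P,c,dims):   # rigid 2D fit: model corner list -> yaw, centre
    M=np.array(dims,float);P=np.array(P)[:,:2];a=P-P.mean(0);m=M-M.mean(0)
    th=np.arctan2((m[:,0]*a[:,1]-m[:,1]*a[:,0]).sum(),(m*a).sum())
    R=np.array([[np.cos(th),-np.sin(th)],[np.sin(th),np.cos(th)]]);t=P.mean(0)-R@M.mean(0)
    return th,t,np.abs(M@R.T+t-P).max()
E
cat > m.py <<'E'
from h import *
import pickle
t,s=pickle.load(open("c0.pkl","rb"))
# chest +x = -y world(right), +y = up in image (world +x)
P=onz(t,nat([(62,124),(583,42),(690,465),(150,552)],315,165,5),62)
ch=fitrect(P,t,[(-117,94),(117,94),(117,-94),(-117,-94)]);print("chest",ch)
P=onz(t,nat([(393,85),(690,48),(728,347),(420,388)],100,190,4),110)
ho=fitrect(P,t,[(75,75),(75,-75),(-75,-75),(-75,75)]);print("housing top",ho)
P=onz(s,nat([(278,137),(403,47),(575,118),(455,228)],130,190,2.7),110)
print("housing side",fitrect(P,s,[(75,75),(75,-75),(-75,-75),(-75,75)]))
P=onz(t,nat([(22,155),(282,101),(323,357),(53,416)],100,190,4),4)
print("mat",fitrect(P,t,[(75,75),(75,-75),(-75,-75),(-75,75)]))
print("lip top",onz(t,nat([(88,170),(58,303)],100,190,4),5.6), "side",onz(s,nat([(85,430),(138,507),(150,492)],130,190,2.7),5))
print("grip top",onz(t,nat([(27,225),(180,243)],100,190,4),90),"side",onz(s,nat([(97,358),(210,303)],130,190,2.7),92))
# nuggets
hsv=t["img"].astype(int); m=((hsv.min(2)>150)).astype(np.uint8); m[:, :330]=0;m[:170]=0;m[285:]=0
th,c,_=ch; R=np.array([[np.cos(th),-np.sin(th)],[np.sin(th),np.cos(th)]])
n,_,st,ce=cv2.connectedComponentsWithStats(m)
for i in range(1,n):
    if st[i,4]>20: print(st[i,4],(R.T@(onz(t,ce[i:i+1],15+12)[0,:2]-c)).round(1))
E
python3 m.py
```

```text
chest (np.float64(-1.3940293822041092), array([ 572.41065554, -168.97191094]), np.float64(3.7895417932289206))
housing top (np.float64(0.14538457410806846), array([517.33530106, 140.00518235]), np.float64(1.348046831266572))
housing side (np.float64(0.14253184590318), array([514.72408211, 142.02242384]), np.float64(6.110958329988861))
mat (np.float64(0.22947432198341552), array([504.59120586, 362.48776557]), np.float64(2.255611960990109))
lip top [[550.81949966 412.1212735    5.6       ]
 [476.96904813 420.93825378   5.6       ]] side [[542.43608441 408.9457637    5.        ]
 [475.97902388 415.65353227   5.        ]
 [479.32796856 405.17918895   5.        ]]
grip top [[509.51065887 406.30584272  90.        ]
 [501.91134684 329.25977269  90.        ]] side [[513.26423014 404.78558229  92.        ]
 [502.96098667 335.62602346  92.        ]]
110 [407.2  51.2]
129 [135.7   4.4]
80 [-35.8  60. ]
80 [-10.5  59.8]
82 [-64.   58.7]
84 [-37.8  29.9]
86 [ -7.6 -28.3]
90 [-63.6 -29.7]
90 [ -7.9 -58.7]
90 [-65.6 -59.1]
```

```bash
cat >> h.py <<'E'
CH=(-1.394,np.array([572.4,-169.0])); HO=(0.144,np.array([516.3,140.8])); MAT=(0.2295,np.array([504.6,362.5]))
def w(frame,x,y):   # frame-local xy -> world xy
    th,c=frame; return c+[np.cos(th)*x-np.sin(th)*y,np.sin(th)*x+np.cos(th)*y]
GX,GZ=0.0,77.0      # TCP in scoop frame
def pose(p,yaw,pitch=0,ref=(40,0,0),gx=GX):
    """TCP pose putting scoop point ref at world p; pitch>0 = front down (rad)"""
    Rs=Ro.from_euler("ZY",[yaw,pitch]); Rt=Rs*Ro.from_euler("x",np.pi)
    return np.array(p,float)+Rs.apply(np.array([gx,0,GZ])-np.array(ref)), Rt.as_quat()
def line(P,v=150,f=None): return bot.servo_line(P[0],P[1],velocity=v,force_limit=f)
def st():
    o=bot.get_obs(); print("t %.1f"%o["time_s"],o["ee_pos"].round(1),"F",o["force"].round(1),"g %.1f"%o["gripper_width"])
YC=CH[0]+np.pi; YH=HO[0]+np.pi/2
E
python3 - <<'E'
from h import *
def chk(n,P):
    q=bot.ik(*P); print(n,None if q is None else np.round(q,2))
yaw,c=1.46,np.array([507.5,371])
up=pose([*c,150],yaw,ref=(0,0,0)); dn=pose([*c,4],yaw,ref=(0,0,0))
chk("grasp",dn)
for y in(44,-44):
    for x,z,p in((20,120,0),(20,16,.05),(-87,16,.05),(-104,40,-.3),(-104,160,-.35)): chk((x,y,z),pose([*w(CH,x,y),z],YC,p))
for p in(-.35,0,.5,1): chk(("dump",p),pose([*w(HO,0,-10),95 if p>.4 else 200],YH,p))
bot.gripper_to(60); bot.reach(up[0]+[0,0,150],up[1]); 
import pickle; t=cam("top");s=cam("side");pickle.dump((t,s),open("c1.pkl","wb"))
line(up,300); print(line((up[0]*[1,1,0]+[0,0,115],up[1]),200)); print(line(dn,80,8)); st()
bot.gripper_to(5,120); st()
E
```

```text
grasp [ 0.51  0.22  1.73 -0.    1.19  0.62]
(20, 44, 120) [-0.45  0.18  1.57  0.    1.39 -0.63]
(20, 44, 16) [-0.43  0.26  1.66 -0.04  1.2  -0.59]
(-87, 44, 16) [-0.28  0.17  1.76 -0.05  1.19 -0.44]
(-104, 44, 40) [-0.42  0.26  1.67  0.25  1.39 -0.66]
(-104, 44, 160) [-0.44  0.16  1.58  0.28  1.61 -0.63]
(20, -44, 120) [-0.54  0.01  1.75  0.    1.38 -0.72]
(20, -44, 16) [-0.52  0.1   1.84 -0.04  1.17 -0.68]
(-87, -44, 16) [-0.36 -0.02  1.96 -0.05  1.17 -0.52]
(-104, -44, 40) [-0.5   0.09  1.86  0.24  1.39 -0.75]
(-104, -44, 160) [-0.52 -0.01  1.76  0.27  1.62 -0.72]
('dump', -0.35) [-0.17 -0.14  1.82  0.33  1.58 -0.33]
('dump', 0) [ 0.03 -0.19  1.8   0.    1.53 -0.11]
('dump', 0.5) [ 0.34 -0.01  1.86 -0.5   1.42  0.3 ]
('dump', 1) [ 0.56  0.24  1.77 -0.88  1.65  0.59]
False
False
t 6.0 [507.1 370.8  80.3] F [0.  0.8 0.5] g 60.0
t 6.5 [507.5 371.   81. ] F [-0.4  0.8 -0.6] g 15.1
```

Run:
```python
from h import *
yaw,c=1.46,np.array([507.5,371])
line(pose([*c,110],yaw,ref=(0,0,0)),150); st()
t=cam("top");s=cam("side"); 
u=proj(s,[[*c,110]])[0].astype(int); crop(s,"s2",max(0,u[0]-75),max(0,u[1]-80),150,130,4)
R=Ro.from_euler("z",yaw)
print("expected lip corners",((proj(s,R.apply([[40,34,0],[40,-34,0],[-40,-34,0]])+[*c,110])-[max(0,u[0]-75),max(0,u[1]-80)]+.5)*4).round(0))
```

```text
t 7.4 [506.8 370.6 185.6] F [ 0.8 -0.3 -1.6] g 14.8
expected lip corners [[248. 433.]
 [165. 317.]
 [353. 226.]]
```

View pics/s2.png

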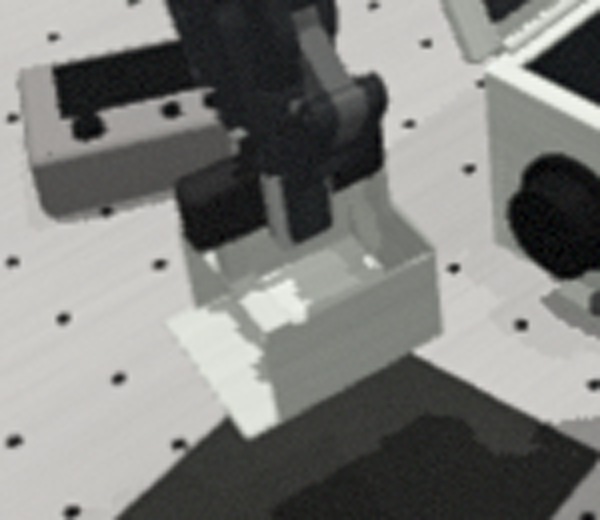

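The scoop is firmly held and its lip corners (250,438) and (167,322) sit within about 1 px of prediction. On to the first bay.

```bash
cat >> h.py <<'E'
def enter(y):
    line(pose([*w(CH,20,y),190],YC),300)
    line(pose([*w(CH,20,y),75],YC,.05),250); st()
    r=line(pose([*w(CH,20,y),25],YC,.05),60,6); st(); return r
E
python3 - <<'E'
from h import *
line(pose([500,371,200],1.55,ref=(0,0,0)),200)
line(pose([*w(HO,-10,0),215],YH,ref=(0,0,0)),300)
print("blocked",enter(44))
b=[]
for s in(6,-6):
    f=line(pose([*w(CH,20,44+s),25],YC,.05),25,4); p=bot.get_obs()["ee_pos"]
    d=np.array([-np.sin(CH[0]),np.cos(CH[0])]); b.append(((p[:2]-CH[1])@d)); print(s,f,b[-1]); st()
    line(pose([*w(CH,20,44),25],YC,.05),40)
cy=np.mean(b); print("centre",cy)
print(line(pose([*w(CH,20,cy),10],YC,.05),20,4)); st()
E
```

```text
t 11.0 [ 626.1 -216.1  155. ] F [0.6 0.2 0.1] g 14.7
t 12.0 [ 625.9 -216.6  104.4] F [ 0.3 -0.6 -1.5] g 14.1
blocked False
6 True 48.605166884520436
t 12.3 [ 630.1 -215.5  103.5] F [ 0.3  0.5 -1.2] g 14.9
-6 True 40.7961445591479
t 12.8 [ 622.4 -216.8  103.6] F [2.8 0.4 0.4] g 14.7
centre 44.70065572183417
True
t 13.6 [ 625.9 -216.5   93.7] F [-0.9  0.1  4. ] g 14.7
```

```bash
cat >> h.py <<'E'
def sweep(y,z=15.6):
    line(pose([*w(CH,20,y),z],YC,.05),30)
    print("ramp hit",line(pose([*w(CH,-89,y),z],YC,.05),60,9)); st()
    p=bot.get_obs()["ee_pos"]; d=np.array([np.cos(CH[0]),np.sin(CH[0])])
    e=(pose([*w(CH,0,y),z],YC,.05)[0][:2]-p[:2])@d; print("lip x",-e); return -e
def climb(x,y,z=15.6):
    for h,pt in((5,-.03),(10,-.08),(15,-.14),(20,-.20),(24,-.25)):
        line(pose([*w(CH,x+1.0-h*.70,y),z+h],YC,pt),50)
    st()
E
python3 - <<'E'
from h import *
x=sweep(44.7)
c=cam("top"); u=proj(c,[[*w(CH,0,0),40]])[0].astype(int); crop(c,"sw1",u[0]-100,u[1]-70,170,130,4.5)
E
```

```text
ramp hit False
t 15.8 [ 607.6 -110.8   95.1] F [-0.5 -5.3 -0.6] g 14.6
lip x -87.16264244554112
```

View pics/sw1.png

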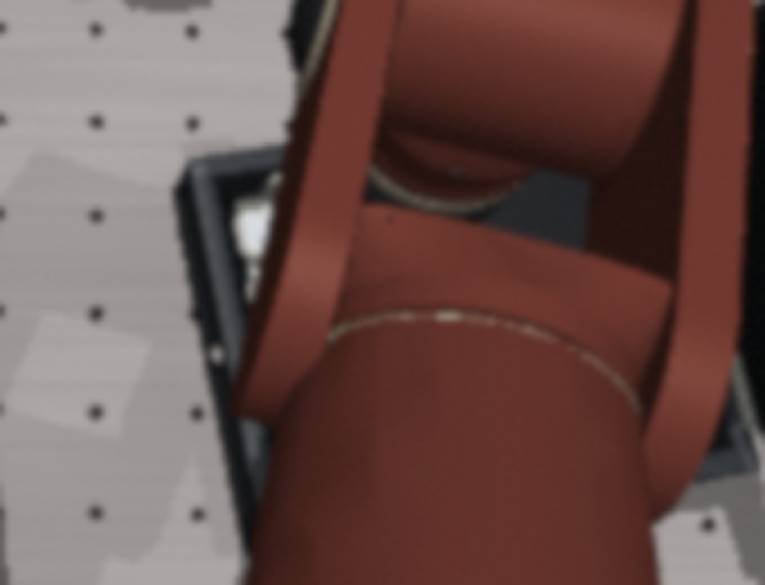

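The arm hides the scoop, but the lip has reached the ramp foot with 5 N contact. Next it climbs and lifts.

Run:
```python
from h import *
climb(-87.5,44.7)
line(pose([*w(CH,-100,44.7),70],YC,-.3),100); line(pose([*w(CH,-95,44.7),200],YC,-.3),150); st()
c=cam("side"); p=[*w(CH,-60,44.7),190]; u=proj(c,[p])[0].astype(int); crop(c,"sl1",u[0]-75,max(0,u[1]-55),160,120,5)
p=[*w(CH,-40,0),30]; c=cam("top"); u=proj(c,[p])[0].astype(int);print(u)
```

```text
t 17.1 [ 608.2 -115.9  103.9] F [-0.3 -1.1  0.4] g 14.4
t 18.5 [ 609.8 -127.4  260.1] F [-0.3  0.6 -1.8] g 14.4
[366 228]
```

View pics/sl1.png

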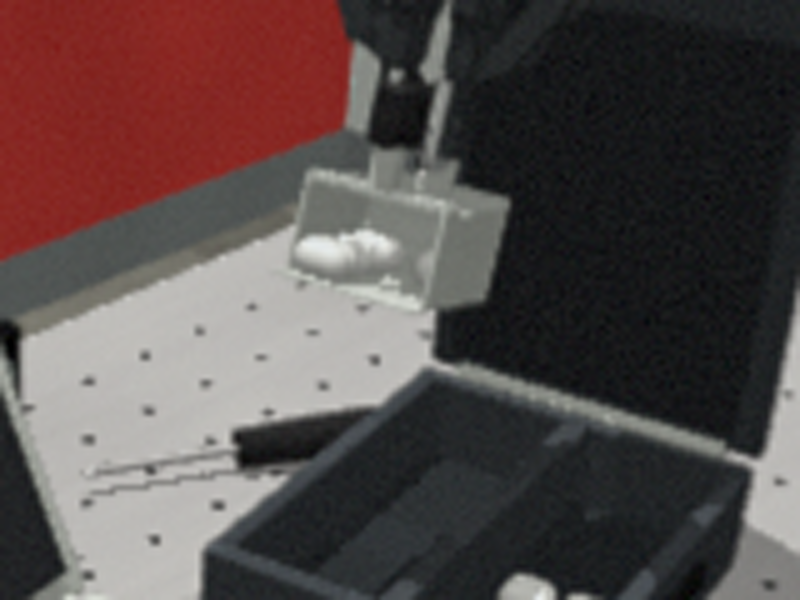

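```bash
cat >> h.py <<'E'
def dump():
    line(pose([*w(HO,-10,-165),220],YH,-.3),250)
    line(pose([*w(HO,0,-15),200],YH,-.3),250)
    line(pose([*w(HO,0,-15),150],YH,-.05),120)
    line(pose([*w(HO,0,-15),105],YH,.35),120)
    line(pose([*w(HO,0,-15),95],YH,.7),100)
    line(pose([*w(HO,0,-15),95],YH,.95),100); bot.sleep(.5); st()
def undump():
    line(pose([*w(HO,0,-15),150],YH,.6),150)
    line(pose([*w(HO,0,-15),200],YH,0),200)
    line(pose([*w(HO,-10,-165),220],YH,0),250)
E
python3 - <<'E'
from h import *
dump(); undump()
line(pose([*w(CH,20,-44),190],YC),300)
c=cam("top"); s=cam("side")
crop(c,"d1",190,165,200,150,4)
E
```

```text
t 22.3 [512.9 164.7 172.6] F [-0.1 -0.7 -2.6] g 14.7
```

View pics/d1.png

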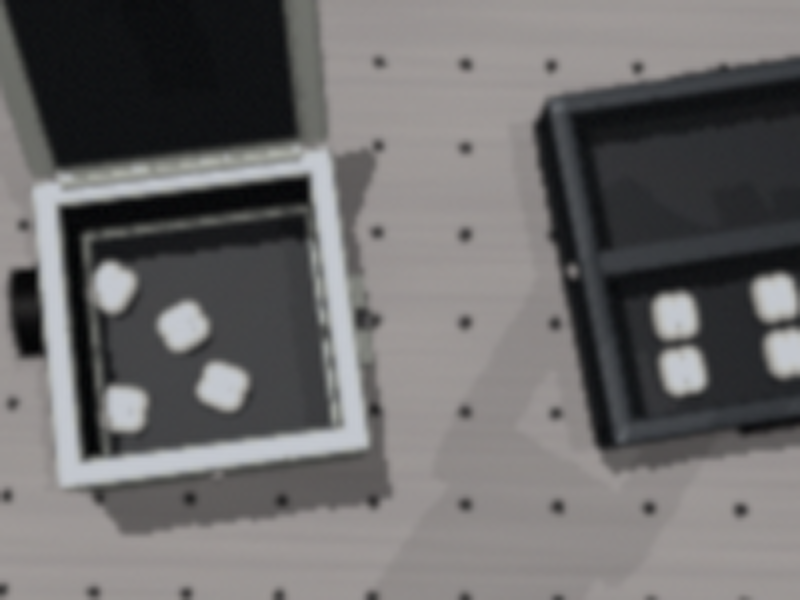

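All four are in the well, at (115,288), (183,326), (222,386) and (125,410), and the first bay is empty. The second bay gets the same treatment.

Run:
```python
from h import *
y=-43.3
print(enter(y)); print(line(pose([*w(CH,20,y),10],YC,.05),20,4)); st()
x=sweep(y); climb(-87.5,y)
line(pose([*w(CH,-100,y),70],YC,-.3),100); line(pose([*w(CH,-95,y),200],YC,-.3),150); st()
dump(); undump()
line(pose([*w(CH,20,20),300],YC),300)
crop(cam("top"),"d2",190,165,200,150,4)
```

```text
t 26.1 [ 540.2 -232.   154.9] F [-0.2 -0.5 -0.3] g 14.9
t 27.1 [ 540.  -232.   104.4] F [-0.2  0.3 -1.1] g 14.6
False
True
t 27.6 [ 539.7 -232.    94.4] F [ 0.2 -0.1  4. ] g 14.7
ramp hit False
t 29.9 [ 520.7 -125.8   94.7] F [ 0.7 -5.1 -1.1] g 14.6
lip x -87.74874268406396
t 31.1 [ 521.6 -131.6  104.1] F [ 0.4 -0.5 -0.6] g 14.7
t 32.6 [ 523.2 -142.8  260.3] F [ 0.3  0.9 -2.3] g 14.4
t 36.2 [512.9 164.7 172.6] F [-0.  -0.7 -1.8] g 14.6
```

View pics/d2.png

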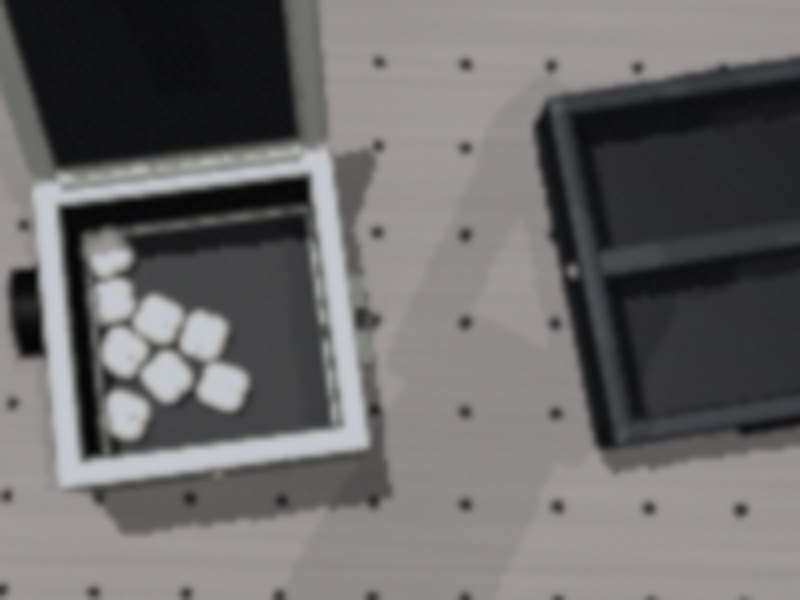

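All 8 nuggets are in the well and both bays are empty. I'll put the scoop back and work out the lid angles from the first side picture (lid top corners (520,97),(620,115); cover top corners (273,220),(352,185)).

```bash
cat >> h.py <<'E'
def lidpt(fr,half,hz,r,th,off=0,lat=0):  # point on lid at radius r, off along outer normal
    x=half-r*np.cos(th)+off*np.sin(th); z=hz+r*np.sin(th)+off*np.cos(th)
    return np.array([*w(fr,x,lat),z])
E
python3 - <<'E'
from h import *
import pickle
line(pose([*w(HO,-10,-100),240],YH),300)
line(pose([*w(HO,-10,0),240],YH,ref=(0,0,0)),300)
yaw,c=1.55,MAT[1]
line(pose([*c,240],yaw,ref=(0,0,0)),300); line(pose([*c,30],yaw,ref=(0,0,0)),150)
print(line(pose([*c,0],yaw,ref=(0,0,0)),25,3)); st()
bot.gripper_to(60); P=pose([*c,130],yaw,ref=(0,0,0)); line(P,150); line((P[0]+[-30,0,150],P[1]),300); st()
bot.gripper_to(0,60)
t,s=pickle.load(open("c0.pkl","rb"))
for th in(1.6,1.7,1.8,1.9):
    print(th,"lid",(1.4*proj(s,[lidpt(CH,117,62,234,th,o,l) for o in(0,15) for l in(94,-94)])).round(0).tolist(),
     "cover",(1.4*proj(s,[lidpt(HO,75,110,150,th,o,l) for o in(0,13) for l in(75,-75)])).round(0).tolist())
def chk(n,p,q):
    k=bot.ik(p,q); print(n,None if k is None else np.round(k,2))
for tilt in(0,.4,.8):
  for nm,fr,half,hz,L in(("lid",CH,117,62,220),("cov",HO,75,110,138)):
    for th in(1.9,1.2,.6,0):
      for k in(0,1):
        # tool z leaning toward -x of frame by tilt
        R=Ro.from_euler("ZY",[fr[0]+k*np.pi/2*0,tilt])*Ro.from_euler("x",np.pi) if k==0 else Ro.from_euler("ZY",[fr[0],tilt])*Ro.from_euler("x",np.pi)*Ro.from_euler("z",np.pi/2)
        tip=lidpt(fr,half,hz,L,th,15); chk((nm,tilt,th,k),tip-R.apply([0,0,22]),R.as_quat())
crop(cam("top"),"m1",100,190,200,110,4)
E
```

```text
True
t 44.1 [504.4 362.3  81.5] F [-1.1 -0.8  4.5] g 14.6
t 46.3 [474.3 362.4 356.2] F [ 0.1  0.8 -0.7] g 60.2
1.6 lid [[502.0, 101.0], [609.0, 123.0], [505.0, 99.0], [611.0, 121.0]] cover [[313.0, 233.0], [391.0, 191.0], [305.0, 230.0], [383.0, 189.0]]
1.7 lid [[507.0, 99.0], [613.0, 120.0], [511.0, 98.0], [615.0, 119.0]] cover [[303.0, 230.0], [382.0, 189.0], [296.0, 228.0], [374.0, 187.0]]
1.8 lid [[512.0, 99.0], [616.0, 119.0], [515.0, 99.0], [619.0, 119.0]] cover [[294.0, 228.0], [373.0, 188.0], [287.0, 227.0], [366.0, 187.0]]
1.9 lid [[517.0, 100.0], [619.0, 120.0], [520.0, 101.0], [621.0, 121.0]] cover [[286.0, 228.0], [365.0, 188.0], [279.0, 228.0], [358.0, 188.0]]
('lid', 0, 1.9, 0) [-0.65  0.23  1.36 -0.    1.55  2.32]
('lid', 0, 1.9, 1) [-0.65  0.23  1.36 -0.    1.55 -2.4 ]
('lid', 0, 1.2, 0) [-0.48  0.02  1.57 -0.    1.54  2.48]
('lid', 0, 1.2, 1) [-0.48  0.02  1.57 -0.    1.54 -2.23]
('lid', 0, 0.6, 0) [-0.33 -0.05  1.77 -0.    1.42  2.64]
('lid', 0, 0.6, 1) [-0.33 -0.05  1.77 -0.    1.42 -2.08]
('lid', 0, 0, 0) [-0.25  0.04  1.89 -0.    1.21  2.71]
('lid', 0, 0, 1) [-0.
[... 1657 characters left out ...]

('lid', 0.8, 0.6, 0) [-0.59  0.26  1.59  0.57  1.87  2.38]
('lid', 0.8, 0.6, 1) [-0.59  0.26  1.59  0.57  1.87 -2.33]
('lid', 0.8, 0, 0) [-0.54  0.35  1.7   0.58  1.67  2.31]
('lid', 0.8, 0, 1) [-0.54  0.35  1.7   0.58  1.67 -2.4 ]
('cov', 0.8, 1.9, 0) [ 0.13  0.67  0.98 -0.01  2.29  1.56]
('cov', 0.8, 1.9, 1) [ 0.13  0.67  0.98 -0.01  2.29  3.13]
('cov', 0.8, 1.2, 0) [ 0.13  0.44  1.28 -0.01  2.22  1.56]
('cov', 0.8, 1.2, 1) [ 0.13  0.44  1.28 -0.01  2.22  3.13]
('cov', 0.8, 0.6, 0) [ 0.13  0.32  1.51 -0.01  2.11  1.56]
('cov', 0.8, 0.6, 1) [ 0.13  0.32  1.51 -0.01  2.11  3.13]
('cov', 0.8, 0, 0) [ 0.13  0.34  1.63 -0.01  1.98  1.56]
('cov', 0.8, 0, 1) [ 0.13  0.34  1.63 -0.01  1.98  3.13]
```

View pics/m1.png

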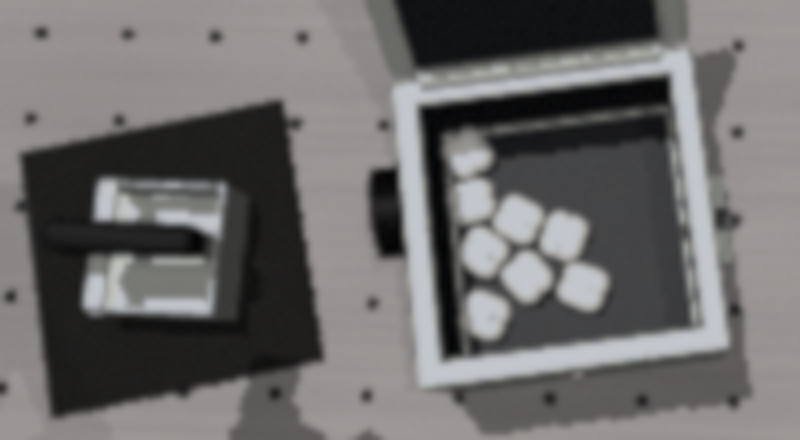

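The scoop stands on the mat. The cover stands at about 1.95 rad and the lid at about 1.85. I'll close the cover first.

```bash
cat >> h.py <<'E'
def close(fr,half,hz,L,th0,thick,tilt=.7,flim=22):
    R=Ro.from_euler("ZY",[fr[0],tilt])*Ro.from_euler("x",np.pi); q=R.as_quat()
    T=lambda p:(p-R.apply([0,0,22]),q)
    s=lidpt(fr,half,hz,L,th0,50)
    bot.reach(*T(s+[0,0,130])); line(T(s),200); st()
    for th in np.arange(th0,.2,-.12):
        if line(T(lidpt(fr,half,hz,L,th,thick+8)),110,25): print("stopped",th); st(); return
    st()
    p=lidpt(fr,half,hz,L,0,thick-8); p[:2]=lidpt(fr,half,hz,L,0,0)[:2]
    print("press",line(T(p),30,flim)); st(); bot.sleep(.3); st()
    p[2]+=120; line(T(p),150); st()
E
python3 - <<'E'
from h import *
o=bot.get_obs(); bot.servo_line(o["ee_pos"]+[0,-60,80],velocity=200)
close(HO,75,110,138,2.05,13)
bot.reach([500,-50,420],pose([0,0,0],1.5)[1])
t=cam("top");s=cam("side")
v=lambda c:cv2.resize(c["img"][:,:,::-1],(400,300))
cv2.imwrite("pics/c1.png",np.vstack([v(t),v(s)]))
E
```

```text
t 49.5 [711.8 169.5 228.8] F [ 0.7 -0.3  0.8] g -0.2
t 54.4 [477.2 135.2 181.2] F [-0.5  0.2  0.5] g 0.1
press True
t 55.6 [470.6 134.2 144.8] F [0.2 0.2 5.8] g 0.2
t 55.9 [470.6 134.2 144.8] F [0.4 0.7 5.2] g -0.0
t 56.8 [467.5 133.7 250.6] F [-0.1 -0.3 -0.5] g 0.1
```

View pics/c1.png

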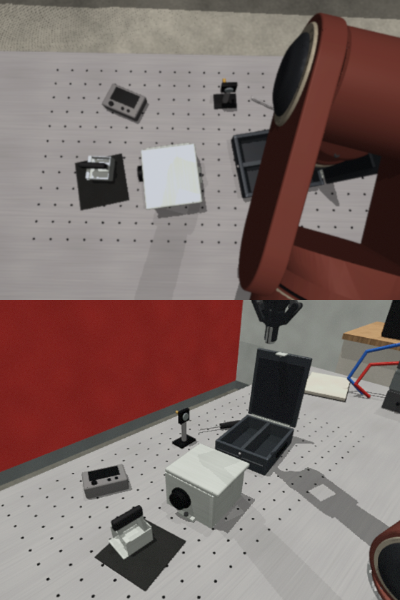

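The cover is shut and the scoop, mirror and meter are in place. Now the chest lid.

Run:
```python
from h import *
close(CH,117,62,220,1.95,15,flim=20)
bot.reach([380,-330,420],pose([0,0,0],0.4)[1]); st()
t=cam("top");s=cam("side")
v=lambda c:cv2.resize(c["img"][:,:,::-1],(400,300))
cv2.imwrite("pics/c2.png",np.hstack([v(t),v(s)]))
```

```text
t 61.4 [ 618.4 -424.2  266.6] F [ 0.6 -0.8 -0.6] g 0.3
t 67.2 [558.9 -95.2 159.2] F [-0.  -0.4  0.1] g 0.1
press True
t 69.2 [557.6 -84.3  98.8] F [-1.8 -2.7  5.8] g -0.3
t 69.5 [557.6 -84.3  98.8] F [-2.2 -1.6  5.5] g 0.4
t 70.3 [556.2 -81.3 204.6] F [-0.5 -0.1 -0.6] g 0.0
t 72.2 [ 380.1 -329.8  419.1] F [ 0.  -0.7 -0.5] g -0.1
```

View pics/c2.png

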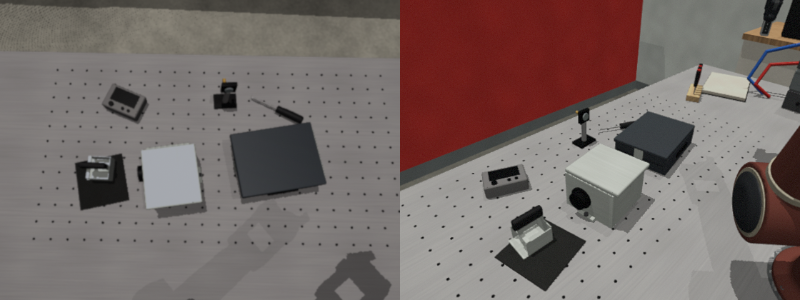

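Both look shut. I'll confirm by pressing with a vertical tool and reading the heights, and check the scoop, which looks slightly shifted on the mat.

Run:
```python
from h import *
for n,fr,half,hz,L,t in(("lid",CH,117,62,222,15),("cover",HO,75,110,138,13)):
    q=pose([0,0,0],fr[0])[1]; p=lidpt(fr,half,hz,L,0,t)+[0,0,22]
    bot.reach(p+[0,0,120],q); line((p+[0,0,15],q),150)
    for f in(4,18):
        r=line((p-[0,0,8],q),15,f); o=bot.get_obs(); print(n,r,"surface off %.1f"%(o["ee_pos"][2]-p[2]),o["force"].round(1))
    line((p+[0,0,120],q),150)
bot.reach([380,-330,420],pose([0,0,0],0.4)[1]); st()
crop(cam("top"),"m2",100,180,200,120,4)
```

```text
lid True surface off -0.0 [-1.3  0.5  4.8]
lid True surface off -0.1 [-1.8  0.7  5.9]
cover True surface off -0.0 [-0.1 -0.7  4.5]
cover True surface off -0.0 [-2.1 -0.3  5.3]
t 83.4 [ 380.3 -329.4  419.4] F [ 0.5  0.6 -0.4] g 0.2
```

View pics/m2.png

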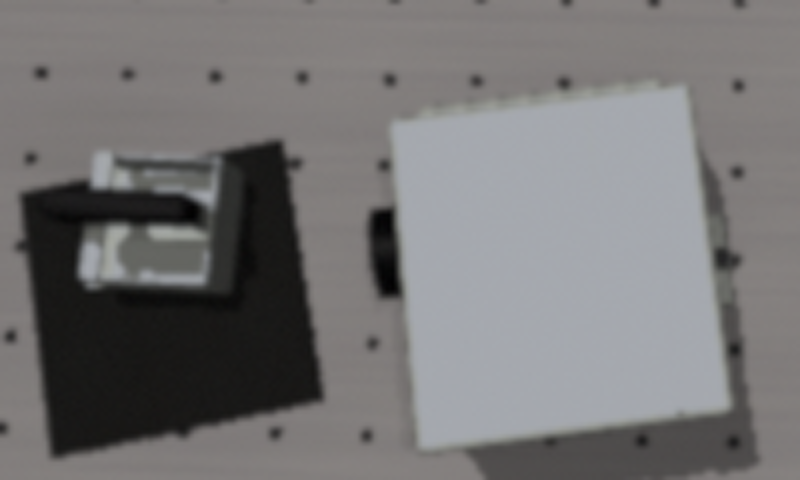

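The scoop was knocked about 3 cm toward +x and overhangs the mat (lip corner (95,152) against the mat edge at y≈180). I'll regrasp it and put it back in the centre.

Run:
```python
from h import *
c=cam("top")
a=onz(c,nat([(98,180),(85,315)],100,190,4),5.6); b=onz(c,nat([(95,152),(82,288)],100,180,4),5.6)
d=(b-a).mean(0)[:2]; print("shift",d,b-a)
yaw=1.55; p=np.array([504.5,362.3])+d
bot.gripper_to(60)
u=pose([*p,130],yaw,ref=(0,0,0)); bot.reach(u[0]+[0,0,150],u[1]); line(u,200)
print(line(pose([*p,4.5],yaw,ref=(0,0,0)),80,6)); st()
bot.gripper_to(5,100); st()
line(pose([*p,30],yaw,ref=(0,0,0)),80)
m=MAT[1]; line(pose([*m,30],yaw,ref=(0,0,0)),80)
print(line(pose([*m,0],yaw,ref=(0,0,0)),25,3)); st()
bot.gripper_to(60); P=pose([*m,150],yaw,ref=(0,0,0)); line(P,150); line((P[0]+[0,0,130],P[1]),300)
bot.reach([380,-330,420],pose([0,0,0],0.4)[1]); st()
crop(cam("top"),"m3",100,180,200,120,4)
```

```text
shift [37.55637204  5.5284649 ] [[38.55799046  5.6123205   0.        ]
 [36.55475362  5.44460931  0.        ]]
False
t 89.3 [542.5 368.   82.3] F [ 0.8 -0.3 -0.5] g 60.1
t 89.7 [542.  367.9  81.6] F [-0.4 -0.4  0.1] g 14.9
True
t 91.8 [504.3 362.4  81.6] F [-0.8 -0.   4. ] g 14.8
t 96.5 [ 380.4 -329.6  419.9] F [ 0.2 -0.8  0.5] g 59.7
```

View pics/m3.png

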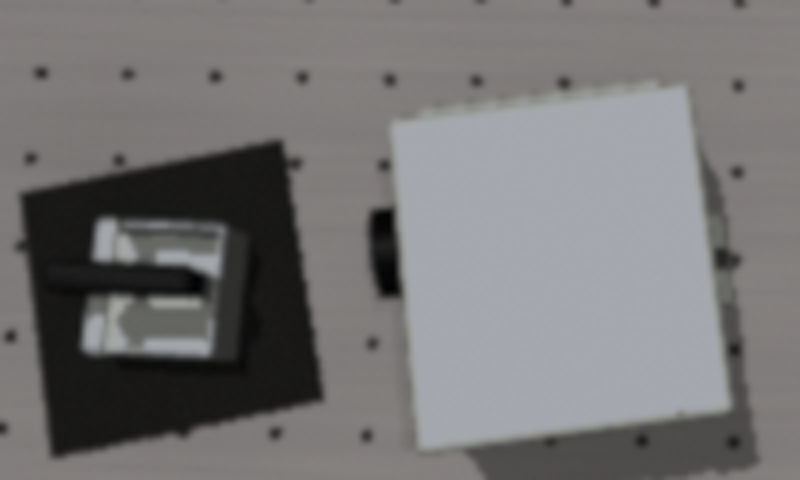

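The scoop stands wholly on the mat (lip corners (100,217) and (85,353)), and the cover is still shut.

```bash
python3 -c "
from station import bot
print(bot.hand_in())"
```

```text
the job is handed in; nothing more can be done
None
```

The job is done and handed in: all 8 nuggets are in the well, the cover and lid are pressed shut, and the scoop stands on its mat after I put it back from a knock that left it overhanging the edge; no verdict was returned.

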